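# Close the washed jars with their own lids

## Robot

A 6-joint arm with a two-finger parallel gripper is mounted at the origin on the work surface. World frame = base frame: x ahead of the robot, y to its left, z up, the work surface at z = 0. Lengths are in mm, angles in rad, forces in N, time in s.
With the tool pointing down it reaches from about 400 to 925 mm from the base axis. Payload 12.5 kg.
Tool frame: the origin (TCP) lies midway between the tips of the shut fingers; the grasp point (between the pads) lies 19 mm behind it; z points along the fingers, y is the line along which they close (so a half turn about z gives the same grasp; the last joint's range is limited). The gripper opens to 95 mm and grips with 3 to 60 N. Pads are 20 mm wide; open, the fingers measure 119 mm over their backs; the gripper's body (75 mm by 180 mm) begins 59 mm behind the grasp point.
Start: joints at [1.112, 0.491, 1.559, -0, 1.092, -0.106], TCP at [215.938, 586.53, 214.661] pointing down, gripper open.
Joint ranges: [-3.1, 3.1], [-0.84, 2.19], [0.05, 2.79], [-1.13, 4.28], [0.06, 2.93], [-2.69, 2.69]. Speed limits (rad/s): [2.22, 2.22, 2.79, 3.14, 3.14, 3.14].

## Interface

Orientations are given as [roll, pitch, yaw] about the fixed x, y, z axes, in that order (R = Rz(yaw) Ry(pitch) Rx(roll)).
In Python, from cell import * gives the robot as it stands.
- The arm moves only by the tool servo_tool, never from a script. Its argument "moves" is one flat list of numbers, 5 for each row, row after row: the shift along the world's x, y, z as a fraction of full scale, then the turn about the world's z as a fraction of full scale, then the opening, from 0 (shut) to 1 (fully open). A call has 1 to 12 rows; each row is the pose to reach, as a shift and turn from the pose commanded when the call began, turning the shorter way round; what a row does not reach only later rows make up. Full scale, the value 1, is 400 mm for a shift and 180 degrees for a turn. A row lasts 1/12 s, in which the tool goes at most 41.7 mm and 7.16 degrees, less where a joint would pass 70% of its speed; a pose out of reach is approached as far as the arm can. A call with a number of a shift or a turn outside -1 to 1 is refused whole. A call with a gripper value outside its range is refused whole. The fingers move at their own pace and stop on an object; the grip force is fixed at half the most. Time passes only in rows, so rows that repeat a pose let the fingers close. It gives the time, the measured TCP pose, the force, the opening and the grip force at its end, in the units of the state.
- state(): the state, without advancing time (a new reading comes with each control period).
- read_camera(name): name is "scene" or "top" or "wrist"; returns (picture, depth): 420x560x3 uint8, blue, green, red; 420x560 float32, mm along the optical axis (not along the pixel's ray), 0 where there is no reading.
- get_calibration(name): a dict with "K" (3x3 intrinsics, pixels), "R" (3x3) and "t" (3): a world point X has camera coordinates R X + t. Camera axes: x right, y down, z forward; pixel columns grow to the right and rows downward; lengths in mm; the calibration is good to about 2 mm. A picture is of the moment at which its call begins: read the wrist's pose just before it. get_calibration takes no time and is no camera call; for the wrist camera it gives the pose at the moment of the call.
- job_done(): hands the job in; it is judged then, once.
The state is a dict: "t": time; "joints": joint angles; "qvel": joint speeds; "tau": joint torques, N m; "eef_pos": TCP position; "tcp_rot": TCP orientation; "ft_force": force on the tool from outside, world axes, zero at the start; "moment": the same for the moment, N m; "opening": opening from 0.0 (shut) to 1.0 (fully open); "grip_force": force on a finger pad.
Only numpy, scipy, OpenCV 4.12 (cv2) and the standard library are available. Lean on these libraries where they do the work, as an engineer would, in place of code of your own. Each camera call takes 0.05 s, during which the arm holds its last target. There are 200 camera calls.

## Task

The four washed steel jars are to be put away free of dust: close each one with the lid of its own size, so that every lid sits flat and fully home in its jar. Leave the jars standing upright where they are, and do not disturb the amber bottle or the timer.

Things in the scene. Friction and masses are not known exactly. Their poses are not given: they have to be found in the camera images.
- small_jar: the smallest of four open, round, straight-sided stainless-steel jars, loose and empty, standing on a blue drying mat (thickness nil): 52 mm across the rim outside, 46 mm across the mouth inside, 62 mm high, wall 3 mm; origin at the centre of its underside, z up
- small_lid: smallest of four round steel lids, knob up on the mat; for the smallest jar. Origin: centre of its underside, z up. Heights above origin: 0-6 mm a step 30 mm across, goes into the jar mouth (8 mm play all round); 6-9 mm a flange 64 mm across, rests on the rim; 9-15 mm neck 12 mm across; 15-37 mm black knob 22 mm across. Seated, its origin is 56 mm above the jar origin
- medium_jar: the second smallest of four open, round, straight-sided stainless-steel jars, loose and empty, standing on a blue drying mat (thickness nil): 70 mm across the rim outside, 64 mm across the mouth inside, 82 mm high, wall 3 mm; origin at the centre of its underside, z up
- medium_lid: second smallest of four round steel lids, knob up on the mat; for the second smallest jar. Origin: centre of its underside, z up. Heights above origin: 0-6 mm a step 48 mm across, goes into the jar mouth (8 mm play all round); 6-9 mm a flange 82 mm across, rests on the rim; 9-15 mm neck 12 mm across; 15-37 mm black knob 22 mm across. Seated, its origin is 76 mm above the jar origin
- large_jar: the second largest of four open, round, straight-sided stainless-steel jars, loose and empty, standing on a blue drying mat (thickness nil): 88 mm across the rim outside, 82 mm across the mouth inside, 102 mm high, wall 3 mm; origin at the centre of its underside, z up
- large_lid: second largest of four round steel lids, knob up on the mat; for the second largest jar. Origin: centre of its underside, z up. Heights above origin: 0-6 mm a step 66 mm across, goes into the jar mouth (8 mm play all round); 6-9 mm a flange 100 mm across, rests on the rim; 9-15 mm neck 12 mm across; 15-37 mm black knob 22 mm across. Seated, its origin is 96 mm above the jar origin
- xl_jar: the largest of four open, round, straight-sided stainless-steel jars, loose and empty, standing on a blue drying mat (thickness nil): 106 mm across the rim outside, 100 mm across the mouth inside, 122 mm high, wall 3 mm; origin at the centre of its underside, z up
- xl_lid: largest of four round steel lids, knob up on the mat; for the largest jar. Origin: centre of its underside, z up. Heights above origin: 0-6 mm a step 84 mm across, goes into the jar mouth (8 mm play all round); 6-9 mm a flange 118 mm across, rests on the rim; 9-15 mm neck 12 mm across; 15-37 mm black knob 22 mm across. Seated, its origin is 116 mm above the jar origin
- amber_bottle: bystander: closed amber glass bottle with a blue cap and a paper label, 56 mm across, 105 mm high, standing at the right end of the work; origin at the centre of its underside
- timer: bystander: white lab timer lying flat at the left end of the work, 62 x 75 x 20 mm; origin at the centre of its underside
Things that resemble listed ones, but are neither listed nor needed, are in the scene too. What is shaped like the large_lid but green or purple is not meant.

How it is judged:
By the outcome, as a careful person would: the job done as asked, in the order asked, and still so for the second after the job is handed in, with the robot touching nothing.
It also fails if it takes over 122 s, if anything falls off the work surface, if the arm or the gripper's body presses on something with over 40 N, if the wrist force passes 120 N, or if a joint passes its speed limit or range.

## Working session

There is one attempt and no reset: what is moved stays moved. The work goes in short steps, Python scripts to look and compute and a tool call to move; the robot and the scene stay as the last step left them, time stands still between calls to the robot, and variables do not carry over. Pictures are saved under pics/ and viewed, at most 14 in all, crops included, and the job is handed in when it is done.

Besides the shell and the picture viewer there is one more tool, called after ">>>" by a JSON object that holds its "fn" and its "kwargs". servo_tool: Moves the arm, as the interface text tells. Its arguments: {"type":"object","properties":{"moves":{"type":"array"}},"required":["moves"]}

```bash
mkdir -p pics; ls; python3 - <<'E'
from cell import *
import cv2,numpy as np
s=state();print(s['t'],s['eef_pos'],s['tcp_rot'],s['opening'])
for n in('scene','top'):
    p,d=read_camera(n);c=get_calibration(n);np.savez(f'{n}0.npz',p=p,d=d,**c)
    cv2.imwrite(f'pics/{n}0.png',p)
E
```

```text
pics
0.0 [215.81975582 586.27475281 214.04943536] [-3.14043501e+00 -1.07134640e-04  2.78881579e+00] 1.0038813415660468
```

View pics/scene0.png

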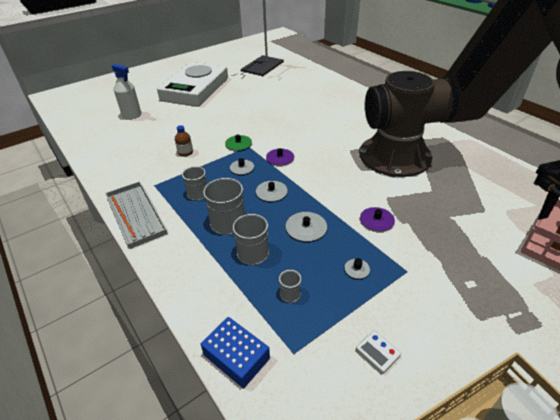

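View pics/top0.png

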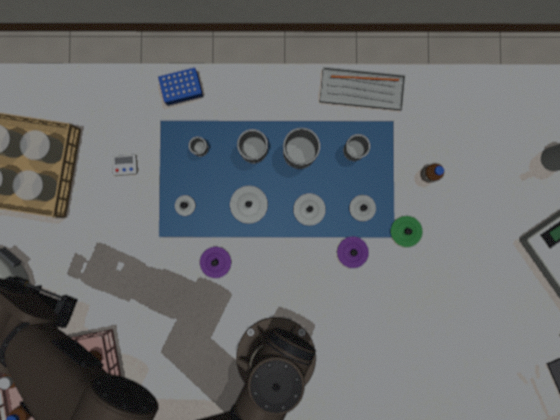

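The top view shows the jars at about (198,147) small, (252,145) large, (301,147) XL and (357,147) medium. The lids are at (185,206) small, (249,205) XL, (310,209) large and (363,208) medium. The purple and green ones are decoys.

```bash
cat > m.py <<'E'
import numpy as np,cv2
from scipy.optimize import least_squares
def cloud(p,d,K,R,t):
    v,u=np.mgrid[:d.shape[0],:d.shape[1]]
    z=d.astype(float); C=np.stack([(u-K[0,2])/K[0,0]*z,(v-K[1,2])/K[1,1]*z,z],-1)
    W=(C-t)@R; W[d<=0]=np.nan
    return W
def circ(P,r):
    f=least_squares(lambda c:np.hypot(*(P-c[:2]).T)-r,P.mean(0),loss='soft_l1')
    return f.x,np.sqrt(np.median(f.fun**2)),len(P)
J=dict(small=(52,62),medium=(70,82),large=(88,102),xl=(106,122))
L=dict(small=64,medium=82,large=100,xl=118)
E
python3 - <<'E'
from m import *
jp=dict(small=(198,147),large=(252,145),xl=(301,147),medium=(357,147),)
lp=dict(small=(185,206),xl=(249,205),large=(310,209),medium=(363,208))
T=np.load('top0.npz');S=np.load('scene0.npz')
WT=cloud(**T);WS=cloud(**S);print(T['K'][0,0],T['t'])
for n in J:
    u,v=jp[n];D,h=J[n]
    c0=np.nanmedian(WT[v-12:v+12,u-12:u+12].reshape(-1,3),0)[:2]
    l0=WT[lp[n][1],lp[n][0]][:2]
    for nm,W in(('top',WT),('scene',WS)):
        c=c0.copy()
        P=W.reshape(-1,3);P=P[~np.isnan(P[:,0])]
        for _ in range(3):
            Q=P[(np.hypot(*(P[:,:2]-c).T)<D/2+10)&(abs(P[:,2]-h)<6)][:,:2]
            if len(Q)<5:break
            c,e,k=circ(Q,D/2-1.5)
        print(n,'jar',nm,c.round(1),e.round(1),len(Q))
        Q=P[(np.hypot(*(P[:,:2]-l0).T)<L[n]/2+8)]
        F=Q[(Q[:,2]>5)&(Q[:,2]<13)];k=Q[(Q[:,2]>30)&(Q[:,2]<44)]
        hull=cv2.convexHull(F[:,:2].astype(np.float32)) if len(F)>3 else None
        print('   lid',nm,'hull',np.round(cv2.minEnclosingCircle(hull),1) if 0 else [round(float(x),1) for x in (*cv2.minEnclosingCircle(hull)[0],cv2.minEnclosingCircle(hull)[1])],'knob',k.mean(0).round(1),len(k))
E
```

```text
474.57836031392264 [   6.23823019  459.92263834 1474.02699233]
small jar top [647.2 240.6] 1.3 84
   lid top hull [464.3, 279.6, 39.7] knob [467.3 286.6  36.9] 39
small jar scene [650.1 241. ] 1.2 141
   lid scene hull [468.1, 281.0, 36.9] knob [470.7 287.7  36.1] 58
medium jar top [ 643.2 -243.3] 1.2 117
   lid top hull [460.2, -266.3, 48.8] knob [ 460.9 -268.7   37.4] 38
medium jar scene [ 646.  -243.1] 1.3 119
   lid scene hull [462.4, -266.2, 45.1] knob [ 464.9 -267.4   36.5] 27
large jar top [643.9  72.3] 1.3 153
   lid top hull [456.6, -103.7, 57.0] knob [ 456.6 -102.7   37.2] 37
large jar scene [646.8  72.8] 1.3 203
   lid scene hull [458.6, -99.3, 54.2] knob [ 460.4 -100.9   36. ] 33
xl jar top [635.6 -72. ] 1.4 199
   lid top hull [468.4, 83.4, 66.8] knob [471.   87.1  37.2] 40
xl jar scene [638.5 -71.5] 1.2 221
   lid scene hull [473.0, 86.2, 60.9] knob [475.   88.1  36.3] 42
```

>>> {"fn": "servo_tool", "kwargs": {"moves": [0.3,-0.35,-0.1,0,0.6,0.6325,-0.749,-0.24,0,0.6,0.6325,-0.749,-0.24,0,0.6,0.6325,-0.749,-0.24,0,0.6,0.6325,-0.749,-0.24,0,0.6,0.6325,-0.749,-0.24,0,0.6,0.6325,-0.749,-0.24,0,0.6,0.6325,-0.749,-0.24,0,0.6,0.6325,-0.749,-0.24,0,0.6,0.6325,-0.749,-0.24,0,0.6,0.6325,-0.749,-0.24,0,0.6,0.6325,-0.749,-0.24,0,0.6]}}

```text
t: 1.1
eef_pos: [469.5, 285.7, 118.0]
tcp_rot: [-3.141, -0.001, 2.786]
ft_force: [-0.5, -0.2, 1.0]
opening: 0.599
grip_force: 0.0
```

```bash
python3 - <<'E'
from cell import *
from m import *
s=state();print(s['t'],s['eef_pos'],s['tcp_rot'],s['opening'])
c=get_calibration('wrist');p,d=read_camera('wrist');cv2.imwrite('pics/w1.png',p)
W=cloud(p,d,**c).reshape(-1,3)
k=W[(W[:,2]>30)&(W[:,2]<44)&(np.hypot(W[:,0]-469,W[:,1]-287)<25)]
print(k.mean(0),len(k), (k.max(0)+k.min(0))/2,np.ptp(k,axis=0))
E
```

```text
1.1 [469.49674374 285.67455422 118.02147755] [-3.14078508e+00 -9.95832944e-04  2.78586078e+00] 0.5990770007641351
[469.20234993 285.88792367  36.67504568] 584 [470.03802274 285.49760579  34.71028597] [20.66781158 21.59575162  9.15665341]
```

View pics/w1.png

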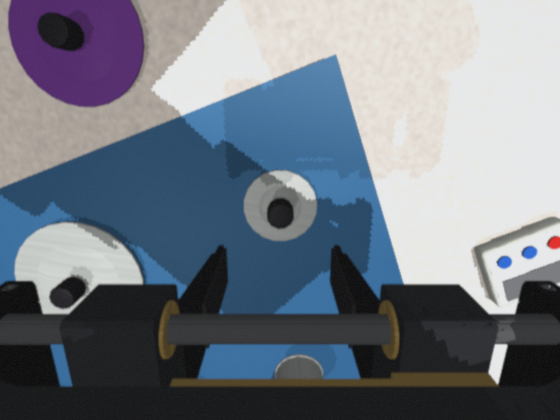

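The wrist view shows the small lid's knob at (280,212), centred between the fingers, and its position matches my estimate. Next I go down and grip it.

>>> {"fn": "servo_tool", "kwargs": {"moves": [0,0,-0.1,0,0.6,0,0,-0.2,0,0.6,0,0,-0.25,0,0.6,0,0,-0.263,0,0.6,0,0,-0.263,0,0.6,0,0,-0.263,0,0,0,0,-0.263,0,0,0,0,-0.263,0,0,0,0,-0.263,0,0,0,0,-0.263,0,0,0,0,-0.263,0,0,0,0,-0.263,0,0]}}

```text
t: 2.15
eef_pos: [469.2, 287.0, 13.9]
tcp_rot: [3.141, 0.001, 2.789]
ft_force: [-1.2, -0.7, 5.3]
opening: 0.226
grip_force: 30.0
```

>>> {"fn": "servo_tool", "kwargs": {"moves": [0,0,0.1,0,0,0,0,0.2,0,0,0.1,-0.026,0.2,0,0,0.2,-0.052,0.2,0,0,0.29,-0.075,0.2,0,0,0.37,-0.096,0.2,0,0,0.42,-0.109,0.2,0,0,0.449,-0.116,0.2,0,0,0.449,-0.116,0.2,0,0,0.449,-0.116,0.2,0,0,0.449,-0.116,0.2,0,0,0.449,-0.116,0.2,0,0]}}

```text
t: 3.15
eef_pos: [647.5, 241.0, 93.6]
tcp_rot: [-3.141, -0.0, 2.79]
ft_force: [-0.5, 1.0, 0.1]
opening: 0.222
grip_force: 30.0
```

```bash
python3 - <<'E'
from cell import *
from m import *
s=state();print(s['eef_pos'],s['opening'])
p,d=read_camera('scene');cv2.imwrite('pics/s1.png',cv2.resize(p[220:340,220:400],None,fx=4,fy=4))
E
```

```text
[647.53277413 240.99693024  93.5521808 ] 0.2219068010053385
```

View pics/s1.png

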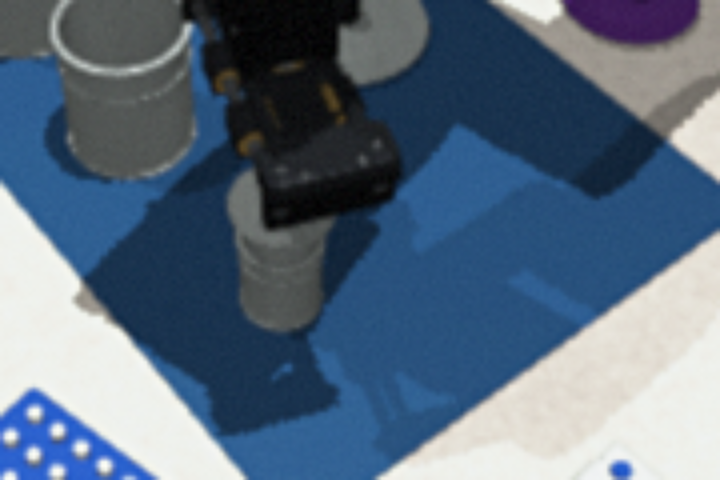

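The lid is held over the small jar at about (285,210) in the crop. Now I lower it.

>>> {"fn": "servo_tool", "kwargs": {"moves": [0,0,-0.02,0,0,0,0,-0.04,0,0,0,0,-0.05,0,0,0,0,-0.058,0,0,0,0,-0.058,0,0,0,0,-0.058,0,0]}}

```text
t: 3.7
eef_pos: [648.5, 240.5, 69.9]
tcp_rot: [-3.141, -0.0, 2.789]
ft_force: [-0.1, 0.4, 0.4]
opening: 0.222
grip_force: 30.0
```

>>> {"fn": "servo_tool", "kwargs": {"moves": [0,0,0,0,0.55,0,0,0,0,0.55,0,0,0,0,0.55,0,0,0,0,0.55,0,0,0.08,0,0.55,0,0,0.17,0,0.55,0,0,0.23,0,0.55,0,0,0.23,0,0.55]}}

```text
t: 4.37
eef_pos: [650.5, 241.1, 168.1]
tcp_rot: [3.137, 0.007, 2.789]
ft_force: [0.8, 0.4, -0.1]
opening: 0.549
grip_force: 0.0
```

>>> {"fn": "servo_tool", "kwargs": {"moves": [-0.439,-0.384,0,0,0.55,-0.439,-0.384,0,0,0.55,-0.439,-0.384,0,0,0.55,-0.439,-0.384,0,0,0.55,-0.439,-0.384,0,0,0.55,-0.439,-0.384,0,0,0.55,-0.439,-0.384,-0.11,0,0.55,-0.439,-0.384,-0.11,0,0.55,-0.439,-0.384,-0.11,0,0.55,-0.439,-0.384,-0.11,0,0.55]}}

```text
t: 5.2
eef_pos: [473.6, 87.2, 118.6]
tcp_rot: [-3.141, -0.001, 2.789]
ft_force: [0.4, 0.0, 0.4]
opening: 0.552
grip_force: 0.0
```

```bash
cat >chk.py <<'E'
import sys
from cell import *
from m import *
s=state();print(s['eef_pos'],s['opening'])
c=get_calibration('wrist');p,d=read_camera('wrist')
W=cloud(p,d,**c).reshape(-1,3);x,y=map(float,sys.argv[1:3])
k=W[(W[:,2]>30)&(W[:,2]<44)&(np.hypot(W[:,0]-x,W[:,1]-y)<25)]
print('knob',k.mean(0),len(k),(k.max(0)+k.min(0))/2)
p,d=read_camera('scene');c=get_calibration('scene')
n=sys.argv[3] if len(sys.argv)>3 else None
cv2.imwrite(sys.argv[4],cv2.resize(p[120:320,150:390],None,fx=3,fy=3))
if n:
    D,h=J[n];jx,jy=dict(small=(650.1,241),medium=(646,-243.1),large=(646.8,72.8),xl=(638.5,-71.5))[n]
    W=cloud(p,d,**c).reshape(-1,3);Q=W[np.hypot(W[:,0]-jx,W[:,1]-jy)<L[n]/2-4]
    F=Q[abs(Q[:,2]-h-3)<8];A=np.c_[F[:,:2]-[jx,jy],np.ones(len(F))]
    f=np.linalg.lstsq(A,F[:,2],rcond=None)[0];print('plane slope,h(exp',h+3,')',f,len(F))
    k=Q[Q[:,2]>h+22];print('knob',k.mean(0),len(k),'jar',jx,jy)
E
python3 chk.py 473 87 small pics/c1.png
```

```text
[473.56597791  87.22949621 118.6327822 ] 0.5524016276701402
knob [472.9326324   85.94138164  36.6086418 ] 586 [473.69106199  85.3954094   34.69462242]
plane slope,h(exp 65 ) [-9.93494916e-03  1.10190489e-03  6.56629368e+01] 280
knob [650.01759614 242.21092551  91.52126368] 71 jar 650.1 241
```

View pics/c1.png

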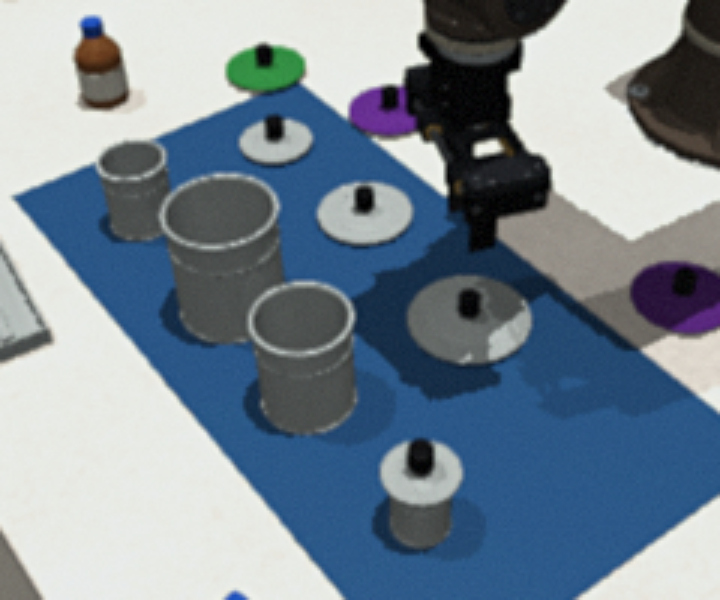

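The small lid sits flat and centred on its jar, at about (420,470) in the crop. The XL lid is next.

>>> {"fn": "servo_tool", "kwargs": {"moves": [0,0,-0.1,0,0.55,0,0,-0.2,0,0.55,0,0,-0.25,0,0.55,0,0,-0.262,0,0.55,0,0,-0.262,0,0.55,0,0,-0.262,0,0,0,0,-0.262,0,0,0,0,-0.262,0,0,0,0,-0.262,0,0,0,0,-0.262,0,0,0,0,-0.262,0,0,0,0,-0.262,0,0]}}

```text
t: 6.3
eef_pos: [473.2, 87.0, 14.1]
tcp_rot: [3.141, 0.001, 2.789]
ft_force: [-0.8, 0.5, 7.5]
opening: 0.221
grip_force: 30.0
```

>>> {"fn": "servo_tool", "kwargs": {"moves": [0,0,0.07,0,0,0,0,0.15,0,0,0,0,0.24,0,0,0,0,0.31,0,0,0,0,0.35,0,0,0.06,-0.058,0.35,0,0,0.12,-0.117,0.35,0,0,0.18,-0.175,0.35,0,0,0.24,-0.233,0.35,0,0,0.3,-0.292,0.35,0,0,0.35,-0.34,0.35,0,0,0.39,-0.379,0.35,0,0]}}

```text
t: 7.3
eef_pos: [630.0, -66.5, 153.2]
tcp_rot: [-3.142, -0.0, 2.788]
ft_force: [0.4, 0.0, -1.6]
opening: 0.226
grip_force: 30.0
```

>>> {"fn": "servo_tool", "kwargs": {"moves": [0.02,-0.0195,0,0,0,0.02,-0.0195,0,0,0,0.02,-0.0195,0,0,0,0.02,-0.0195,-0.02,0,0,0.02,-0.0195,-0.04,0,0,0.02,-0.0195,-0.053,0,0,0.02,-0.0195,-0.058,0,0,0.02,-0.0195,-0.058,0,0,0.02,-0.0195,-0.058,0,0]}}

```text
t: 8.05
eef_pos: [636.6, -72.0, 130.0]
tcp_rot: [3.142, -0.0, 2.789]
ft_force: [0.2, -0.3, -0.5]
opening: 0.225
grip_force: 30.0
```

>>> {"fn": "servo_tool", "kwargs": {"moves": [0,0,0,0,0.55,0,0,0,0,0.55,0,0,0,0,0.55,0,0,0,0,0.55,0,0,0.08,0,0.55,0,0,0.15,0,0.55,0,0,0.15,0,0.55,0,0,0.15,0,0.55]}}

```text
t: 8.72
eef_pos: [637.5, -72.6, 191.7]
tcp_rot: [3.141, 0.003, 2.789]
ft_force: [0.0, 0.3, -1.1]
opening: 0.549
grip_force: 0.0
```

>>> {"fn": "servo_tool", "kwargs": {"moves": [-0.446,-0.0745,0,0,0.55,-0.446,-0.0745,0,0,0.55,-0.446,-0.0745,0,0,0.55,-0.446,-0.0745,0,0,0.55,-0.446,-0.0745,0,0,0.55,-0.446,-0.0745,-0.18,0,0.55,-0.446,-0.0745,-0.18,0,0.55,-0.446,-0.0745,-0.18,0,0.55,-0.446,-0.0745,-0.18,0,0.55,-0.446,-0.0745,-0.18,0,0.55]}}

```text
t: 9.55
eef_pos: [459.0, -102.4, 118.9]
tcp_rot: [3.142, 0.0, 2.789]
ft_force: [0.7, -0.5, 0.8]
opening: 0.552
grip_force: 0.0
```

```bash
python3 chk.py 458.5 -102 xl pics/c2.png
```

```text
[ 458.97158723 -102.35431183  118.9422419 ] 0.5518951619713712
knob [ 458.18487565 -104.01784267   36.59172199] 585 [ 459.17582918 -104.3779932    35.14788605]
plane slope,h(exp 125 ) [-1.13743449e-03 -8.72658205e-04  1.26091804e+02] 740
knob [638.44611148 -68.40072726 151.06859068] 51 jar 638.5 -71.5
```

The XL lid is seated flat. For the large lid I go round in an L, y first and then x, to stay clear of the closed XL jar.

>>> {"fn": "servo_tool", "kwargs": {"moves": [0,0,-0.1,0,0.55,0,0,-0.2,0,0.55,0,0,-0.25,0,0.55,0,0,-0.262,0,0.55,0,0,-0.262,0,0.55,0,0,-0.262,0,0,0,0,-0.262,0,0,0,0,-0.262,0,0,0,0,-0.262,0,0,0,0,-0.262,0,0,0,0,-0.262,0,0,0,0,-0.262,0,0]}}

```text
t: 10.65
eef_pos: [458.8, -102.3, 14.1]
tcp_rot: [3.141, 0.001, 2.789]
ft_force: [0.7, 0.3, 8.9]
opening: 0.225
grip_force: 30.0
```

>>> {"fn": "servo_tool", "kwargs": {"moves": [0,0,0.07,0,0,0,0,0.15,0,0,0,0,0.24,0,0,0,0,0.31,0,0,0,0.08,0.31,0,0,0,0.17,0.31,0,0,0,0.26,0.31,0,0,0,0.35,0.31,0,0,0,0.41,0.31,0,0,0,0.4345,0.31,0,0,0,0.4345,0.31,0,0,0,0.4345,0.31,0,0]}}

```text
t: 11.65
eef_pos: [458.5, 71.3, 137.4]
tcp_rot: [-3.141, -0.0, 2.79]
ft_force: [-0.6, 0.1, -0.9]
opening: 0.222
grip_force: 30.0
```

>>> {"fn": "servo_tool", "kwargs": {"moves": [0.08,0,0,0,0,0.16,0,0,0,0,0.24,0,0,0,0,0.32,0,0,0,0,0.39,0,0,0,0,0.44,0,0,0,0,0.467,0,0,0,0,0.467,0,0,0,0,0.467,0,0,0,0,0.467,0,-0.02,0,0,0.467,0,-0.04,0,0,0.467,0,-0.055,0,0]}}

```text
t: 12.65
eef_pos: [644.4, 71.3, 114.5]
tcp_rot: [-3.141, -0.001, 2.789]
ft_force: [-0.1, 0.4, 0.2]
opening: 0.227
grip_force: 30.0
```

>>> {"fn": "servo_tool", "kwargs": {"moves": [0,0,-0.008,0,0,0,0,-0.013,0,0,0,0,-0.013,0,0,0,0,-0.013,0,0]}}

```text
t: 12.98
eef_pos: [645.3, 71.6, 110.3]
tcp_rot: [3.141, 0.0, 2.789]
ft_force: [0.1, 0.1, -0.6]
opening: 0.227
grip_force: 30.0
```

>>> {"fn": "servo_tool", "kwargs": {"moves": [0,0,0,0,0.55,0,0,0,0,0.55,0,0,0,0,0.55,0,0,0,0,0.55,0,0,0.08,0,0.55,0,0,0.15,0,0.55,0,0,0.2,0,0.55,0,0,0.2,0,0.55]}}

```text
t: 13.65
eef_pos: [646.9, 71.6, 194.8]
tcp_rot: [3.139, 0.006, 2.789]
ft_force: [0.7, 0.2, -0.3]
opening: 0.552
grip_force: 0.0
```

>>> {"fn": "servo_tool", "kwargs": {"moves": [-0.456,-0.851,0,0,0.55,-0.456,-0.851,0,0,0.55,-0.456,-0.851,0,0,0.55,-0.456,-0.851,0,0,0.55,-0.456,-0.851,0,0,0.55,-0.456,-0.851,0,0,0.55,-0.456,-0.851,0,0,0.55,-0.456,-0.851,0,0,0.55,-0.456,-0.851,0,0,0.55,-0.456,-0.851,-0.18,0,0.55,-0.456,-0.851,-0.18,0,0.55,-0.456,-0.851,-0.18,0,0.55]}}

```text
t: 14.65
eef_pos: [460.1, -268.6, 113.5]
tcp_rot: [3.139, -0.008, 2.787]
ft_force: [-0.5, 0.3, -1.0]
opening: 0.548
grip_force: 0.0
```

```bash
python3 chk.py 463 -269 large pics/c3.png
```

```text
[ 460.1185694  -268.56642137  113.46176002] 0.5482689223988301
knob [ 462.98140106 -270.61601026   36.62446241] 601 [ 463.78930052 -270.97473126   34.70380855]
plane slope,h(exp 105 ) [-9.27229819e-03 -7.02380070e-03  1.05930663e+02] 650
knob [646.32957833  74.09677207 131.30085149] 58 jar 646.8 72.8
```

The large lid is seated flat.

>>> {"fn": "servo_tool", "kwargs": {"moves": [0,-0.004,-0.05,0,0.55,0,-0.004,-0.15,0,0.55,0,-0.004,-0.23,0,0.55,0,-0.004,-0.262,0,0.55,0,-0.004,-0.262,0,0.55,0,-0.004,-0.262,0,0,0,-0.004,-0.262,0,0,0,-0.004,-0.262,0,0,0,-0.004,-0.262,0,0,0,-0.004,-0.262,0,0,0,-0.004,-0.262,0,0,0,-0.004,-0.262,0,0]}}

```text
t: 15.75
eef_pos: [463.3, -270.6, 14.3]
tcp_rot: [-3.141, 0.001, 2.789]
ft_force: [-0.3, 2.8, 9.3]
opening: 0.225
grip_force: 30.0
```

>>> {"fn": "servo_tool", "kwargs": {"moves": [0,0,0.08,0,0,0,0,0.17,0,0,0,0,0.25,0,0,0.08,0.011,0.25,0,0,0.17,0.023,0.25,0,0,0.25,0.035,0.25,0,0,0.33,0.046,0.25,0,0,0.39,0.054,0.25,0,0,0.43,0.06,0.25,0,0,0.454,0.063,0.25,0,0,0.454,0.063,0.25,0,0,0.454,0.063,0.25,0,0]}}

```text
t: 16.75
eef_pos: [643.9, -245.2, 113.1]
tcp_rot: [3.142, -0.001, 2.789]
ft_force: [0.7, -0.3, 0.5]
opening: 0.223
grip_force: 30.0
```

>>> {"fn": "servo_tool", "kwargs": {"moves": [0,0,-0.02,0,0,0,0,-0.04,0,0,0,0,-0.053,0,0,0,0,-0.058,0,0,0,0,-0.058,0,0,0,0,-0.058,0,0]}}

```text
t: 17.25
eef_pos: [644.1, -245.5, 90.0]
tcp_rot: [3.142, -0.0, 2.788]
ft_force: [-0.9, 0.5, 0.3]
opening: 0.225
grip_force: 30.0
```

>>> {"fn": "servo_tool", "kwargs": {"moves": [0,0,0,0,0.55,0,0,0,0,0.55,0,0,0,0,0.55,0,0,0,0,0.55,0,0,0.08,0,0.55,0,0,0.17,0,0.55,0,0,0.25,0,0.55,0,0,0.3,0,0.55,-0.1,0,0.35,0,0.55,-0.2,0,0.35,0,0.55,-0.3,0,0.35,0,0.55,-0.3,0,0.35,0,0.55]}}

```text
t: 18.25
eef_pos: [518.6, -244.2, 230.5]
tcp_rot: [3.141, -0.003, 2.788]
ft_force: [1.1, -0.4, 0.1]
opening: 0.55
grip_force: 0.0
```

```bash
python3 chk.py 463 -269 medium pics/c4.png
```

```text
[ 518.59490634 -244.15678332  230.49631795] 0.5503874411084337chk.py:8: RuntimeWarning: Mean of empty slice.
  print('knob',k.mean(0),len(k),(k.max(0)+k.min(0))/2)
  ret = um.true_divide(
Traceback (most recent call last):
  File "chk.py", line 8, in <module>
    print('knob',k.mean(0),len(k),(k.max(0)+k.min(0))/2)
                                   ~~~~~^^^
ValueError: zero-size array to reduction operation maximum which has no identity
```

```bash
sed -i 8d chk.py; for n in small large xl medium; do python3 chk.py 463 -269 $n pics/c4.png; done
```

```text
[ 521.78534878 -245.00319378  231.0314744 ] 0.552299560781962
plane slope,h(exp 65 ) [-1.71345945e-02 -8.96082900e-03  6.56924063e+01] 280
knob [650.01704202 242.2070184   91.64811872] 70 jar 650.1 241
[ 524.87139439 -245.60397224  230.89274754] 0.5531807216603659
plane slope,h(exp 105 ) [-5.40734803e-03 -9.59107290e-03  1.05911935e+02] 649
knob [646.50700289  74.22858915 131.45441397] 56 jar 646.8 72.8
[ 525.54691013 -245.44082531  230.25757178] 0.5499230702439903
plane slope,h(exp 125 ) [-1.97535395e-03  1.30422718e-03  1.26037695e+02] 732
knob [638.17176399 -68.55597199 151.04598089] 50 jar 638.5 -71.5
[ 525.39887587 -245.26898363  229.85496702] 0.5463686613664799
plane slope,h(exp 85 ) [-1.44539004e-02 -2.97676655e-02  8.59856987e+01] 257
knob [ 644.96231118 -241.88194612  111.46853887] 37 jar 646 -243.1
```

View pics/c4.png

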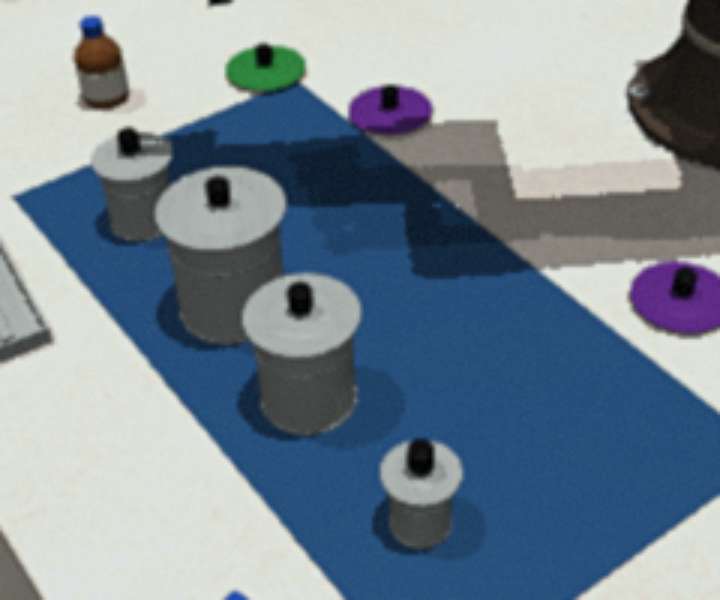

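All four lids are on. The medium one shows a faint mark at (155,143) in the crop and a slightly larger fitted slope, so I check it from above.

```bash
python3 - <<'E'
from cell import *
from m import *
c=get_calibration('top');D_=[];
for i in range(6):
    p,d=read_camera('top');D_.append(d)
d=np.median(D_,0);W=cloud(p,d,**c).reshape(-1,3)
for n,x,y in(('small',647.2,240.6),('medium',643.2,-243.3),('large',643.9,72.3),('xl',635.6,-72)):
    h=J[n][1]+3;r=np.hypot(W[:,0]-x,W[:,1]-y);F=W[(r<L[n]/2-4)&(r>16)&(abs(W[:,2]-h)<9)]
    A=np.c_[F[:,:2]-[x,y],np.ones(len(F))];print(n,h,np.linalg.lstsq(A,F[:,2],rcond=None)[0].round(4),len(F))
a=p[110:185,170:400]
b=read_camera('scene')[0][155:205,170:220]
cv2.imwrite('pics/t2.png',np.vstack([cv2.resize(a,(690,225)),cv2.copyMakeBorder(cv2.resize(b,(350,350)),0,0,0,340,0)]))
E
```

```text
small 65 [ 2.20000e-03 -2.90000e-03  6.58526e+01] 185
medium 85 [-1.8900e-02 -3.1000e-03  8.6696e+01] 297
large 105 [-7.000000e-04  3.100000e-03  1.064079e+02] 666
xl 125 [ 3.000000e-04 -1.900000e-03  1.265742e+02] 1024
```

View pics/t2.png

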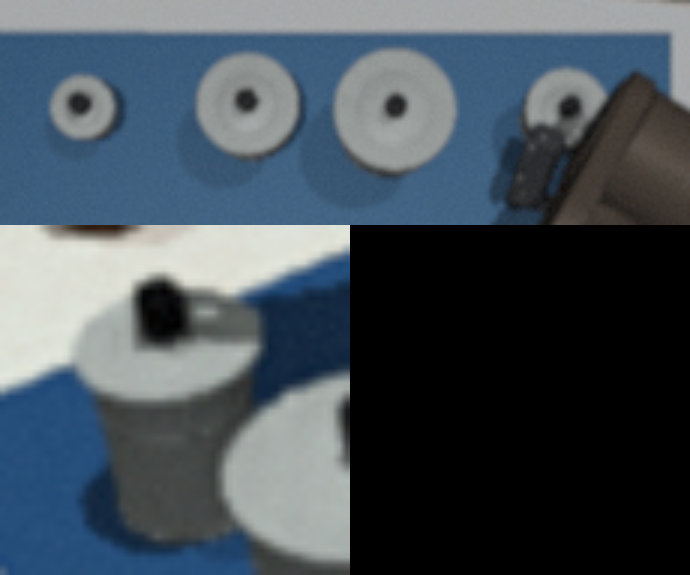

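Seen from above, all four lids are flat and centred. The mark on the medium lid, at (235,310) in the enlargement, is the gripper's shadow, and the arm hiding part of that lid skewed the slope.

```bash
python3 -c "
from cell import *
print(job_done())"
```

```text
the job is handed in; nothing more can be done
None
```

All four jars are closed with their own lids, each lid checked flat and fully seated; nothing came near the amber bottle or timer, and the job was handed in after about 19 s on the robot's clock.

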